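# Wind the saw's work support up to the gauge

### The job

Fit the loose crank onto the square shaft of the screw jack and wind it (clockwise raises) until the top of the wooden work rest is level with the red pointer of the height gauge. Leave the crank sitting fully down on the shaft and let go of it; do not shift the gauge's pointer or disturb the other things on the bench.

Things in the scene. Friction and masses are not known exactly. Their poses are not given: they have to be found in the camera images.
- drive (a point): Centre of the foot of the upright square drive shaft on top of the screw jack, 131 mm above the bench. The brass shaft is 18 x 18 mm, its sides along this point's x and y axes, 22 mm tall with a further 7 mm conical tip, and stands on a round steel collar 44 mm in diameter whose top is at this point. z is up. It turns about z and stays at one height.
- jack: The screw jack, fixed to the bench: grey column 46 mm square on a dark plate 150 x 130 mm (x, y), with the drive shaft upright on top and the blue rest arm to its +y side; origin at the centre of the underside, on the shaft's axis. But for the shaft (160 mm), nothing of the jack or the gauge stands higher than 136 mm.
- screw (a joint): Turn angle of the drive shaft in rad, growing when turned clockwise seen from above, which raises the rest by 10 mm a turn (the other way lowers it). It stops at 28.2 rad. It is stiff (about 0.25 N m) and holds its place when let go; the start angle varies.
- rest_top (a point): Centre of the top face of the wooden work rest (110 x 90 mm), a hardwood pad on a blue arm beside the jack column, 170 mm from the drive shaft's axis along this point's y axis. It only moves up and down, as the screw is wound. z is up.
- pointer_tip (a point): Tip of the red pointer of the height gauge that stands beyond the rest, on the pointer's flat top face (blade 14 mm wide, 3 mm thick): the height for the rest's top. The pointer is clamped on a 135 mm high upright and slips only if pushed hard; z is up.
- socket (a point): Centre of the underside of the crank: the mouth of its square socket, 22 x 22 mm, 30 mm deep, sides along this point's x and y axes. x points along the crank arm to the handle, z up the crank. 2 mm clearance a side round the shaft: it drops on at any of the four quarter turns, within about 12 degrees. Fully fitted, this point is at point drive.
- hub (a point): Point on the crank's axis, 58 mm above its underside, in the yellow square boss on the socket block (28 x 28 mm, sides along x and y, from 36 to 76 mm above the underside): a place to grasp it from above, best with the fingers on the two faces across the arm (closing along y) to clear the handle. Axes as point socket.
- handle (a point): Centre of the crank's upright red handle, 65 mm from the crank's axis along x and 63 mm above its underside: a cylinder 22 mm in diameter, from 40 to 86 mm above the underside, that spins freely on its own pin so that it can be held while it is carried round. Axes as point socket, not turning with the spinning handle.
- tape: Bystander: yellow tape measure, 87 x 50 x 55 mm; origin at the centre of its underside.
- offcut: Bystander: hardwood offcut, 180 x 64 x 32 mm; origin at the centre of its underside, x along it.
- drill: Bystander: teal and black cordless drill standing on its battery, 175 x 75 x 190 mm; origin at the centre of its underside, bit towards x.
- screwbox: Bystander: open cardboard screw carton with brass screws, 100 x 75 x 35 mm; origin at the centre of its underside.
- crank: The loose crank (about 0.36 kg), same origin and axes as point socket. Dark steel socket block 40 x 40 mm, 36 mm tall; steel arm 22 mm wide along x, its top also 36 mm up; yellow boss and red handle above. At the start it stands socket down on the bench; its yaw varies.

How it is judged:
On the way:
1. the crank is fitted fully down on the jack's shaft while the rest is still well below the pointer (more than 6 mm) (horizontal distance between socket and drive below 0.006 m and z of socket in the frame of drive between -0.004 and 0.005 m and angle between socket's own z axis and vertical below 0.15 rad and z of rest_top in the frame of pointer_tip below -0.006 m), for 0.2 s.
At the end, for the whole second after the job is handed in: The rest's top is within 3 mm of the height of the pointer's top face, and the crank sits on the shaft (within 6 mm of its axis, underside within 4 mm below to 5 mm above the collar, tilted less than 0.15 rad); all at rest (z of rest_top in the frame of pointer_tip between -0.003 and 0.003 m and horizontal distance between socket and drive below 0.006 m and z of socket in the frame of drive between -0.004 and 0.005 m and angle between socket's own z axis and vertical below 0.15 rad and velocity of joint screw between -0.1 and 0.1 rad/s and linear speed of crank below 0.02 m/s); the robot touches nothing.
It fails at once if the gauge's pointer is shifted by more than 3 mm (distance of pointer_tip from where it was at the start of the episode above 0.003 m).
It fails at once if the tape measure is moved by more than 25 mm (distance of tape from where it was at the start of the episode above 0.025 m).
It fails at once if the hardwood offcut is moved by more than 25 mm (distance of offcut from where it was at the start of the episode above 0.025 m).
It fails at once if the cordless drill is moved by more than 25 mm (distance of drill from where it was at the start of the episode above 0.025 m).
It fails at once if the screw carton is moved by more than 25 mm (distance of screwbox from where it was at the start of the episode above 0.025 m).
It also fails if it takes over 67 s, if anything falls off the work surface, if the arm or the gripper's body presses on something with over 40 N, if the wrist force passes 120 N, or if a joint passes its speed limit or range.

### The arm

A 6-joint arm with a two-finger parallel gripper is mounted at the origin on the work surface. World frame = base frame: x ahead of the robot, y to its left, z up, the work surface at z = 0. Lengths are in m, angles in rad, forces in N, time in s.
With the tool pointing down it reaches from about 0.3 to 0.875 m from the base axis. Payload 6.4 kg.
Tool frame: the origin (TCP) lies at the very end of the fingers, on their centre line; the grasp point (between the pads) lies 19 mm behind it; z points along the fingers, y is the direction in which the jaws open and shut (so a half turn about z gives the same grasp; the last joint's range is limited). The gripper opens to 85 mm and grips with 20 to 120 N. Pads are 22 mm wide; open, the fingers measure 114 mm over their backs; the gripper's body (76 mm by 85 mm) begins 54 mm behind the grasp point. The pads swing forward as they close: fully open they stand 13 mm farther back than shut.
Start: joints at [1.105, 0.181, 1.607, -0, 1.354, -0.206], TCP at [0.148, 0.556, 0.231] pointing down, gripper open.
Joint ranges: [-2.99, 2.99], [-0.89, 2.07], [0.3, 2.58], [-1.14, 4.28], [0, 2.63], [-3.12, 3.12]. Speed limits (rad/s): [2.57, 2.57, 3.01, 3.14, 3.14, 3.14].

### API

Orientations are given as [roll, pitch, yaw] about the fixed x, y, z axes, in that order (R = Rz(yaw) Ry(pitch) Rx(roll)).
In Python, from rig import sensors, vision, workorder gives the robot as it stands.
- The arm moves only by the shell command python3 -m pendant 'ROWS' [FORCE]. ROWS is JSON, a list of rows, each a list of 5 numbers: the closure, from -1 (fully open) to 1 (shut), then the shift along the tool's x, y, z each as a share of 30 mm, from -1 to 1, then the turn about the tool's z as a share of pi/2 rad, from -1 to 1. A call has 1 to 12 rows; each row shifts and turns the pose as measured when the row begins, along the tool's axes as they then stand; what a row does not reach is not made up. A row lasts 1/10 s, in which the tool goes at most 50 mm and 8.59 degrees, less where a joint would pass 70% of its speed; a pose out of reach is approached as far as the arm can. A call with a number of a shift or a turn outside -1 to 1 is refused whole. A call with a gripper value outside its range is refused whole. The fingers move at their own pace and stop on an object; FORCE is the grip in N (left out, the last holds). Time passes only in rows, so rows that do not move let the fingers close. It gives the time, the measured TCP pose, the force and the opening at its end, in the units of the state.
- sensors.get_obs(): the state, without advancing time (a new reading comes with each control period).
- vision.read_camera(name): name is "scene" or "top" or "wrist"; returns (picture, depth): 480x640x3 uint8, red, green, blue; 480x640 float32, m along the optical axis (not along the pixel's ray), 0 where there is no reading.
- vision.get_calibration(name): a dict with "fx", "fy", "cx", "cy" (pixels), "eye" and "attitude" of the camera in the world. Camera axes: x right, y down, z forward; pixel columns grow to the right and rows downward; lengths in m; the calibration is good to about 2 mm. A picture is of the moment at which its call begins: read the wrist's pose just before it. get_calibration takes no time and is no camera call; for the wrist camera it gives the pose at the moment of the call.
- workorder.hand_in(): hands the job in, once; it reports no verdict.
The state is a dict: "time": time; "q": joint angles; "dq": joint speeds; "effort": joint torques, N m; "tcp_pos": TCP position; "orientation": TCP orientation; "ft_force": force on the tool from outside, world axes, zero at the start; "moment": the same for the moment, N m; "opening": finger opening in m.
Only numpy, scipy, OpenCV 4.12 (cv2) and the standard library are available. Lean on these libraries where they do the work, as an engineer would, in place of code of your own. Each camera call takes 0.05 s, during which the arm holds its last target. There are 200 camera calls.

## Working session

There is one attempt and no reset: what is moved stays moved. The work goes in short steps, Python scripts to look and compute and a shell command to move; the robot and the scene stay as the last step left them, time stands still between calls to the robot, and variables do not carry over. Pictures are saved under pics/ and viewed, about 8 in all and at most 12, crops included, and the job is handed in when it is done.

```bash
ls; mkdir -p pics
cat > h.py <<'E'
import numpy as np, cv2
from rig import sensors, vision, workorder
from scipy.spatial.transform import Rotation as R
def cal(n):
    c=vision.get_calibration(n); return c
def rot(c):
    a=np.array(c["attitude"],float)
    return a if a.shape==(3,3) else R.from_euler('xyz',a).as_matrix()
def cloud(d,c):
    v,u=np.mgrid[0:480,0:640]
    p=np.stack([(u-c["cx"])/c["fx"]*d,(v-c["cy"])/c["fy"]*d,d],-1)
    return p@rot(c).T+np.array(c["eye"])
def snap(n,tag):
    c=cal(n); im,d=vision.read_camera(n)
    cv2.imwrite(f"pics/{tag}.png",im[:,:,::-1]); np.savez(f"pics/{tag}.npz",im=im,d=d,P=cloud(d,c))
    return im,d,cloud(d,c),c
E
python3 - <<'E'
from h import *
o=sensors.get_obs();print(o)
for n in("top","scene"):
    im,d,P,c=snap(n,n+"0");print(c, (d==0).mean())
a=cv2.imread("pics/top0.png");b=cv2.imread("pics/scene0.png")
E
```

```text
pics
{'time': 0.0, 'q': array([ 1.10467579e+00,  1.81549509e-01,  1.60800831e+00,  4.37216991e-06,
        1.35380804e+00, -2.06307434e-01]), 'dq': array([ 9.00155210e-05, -1.61431253e-03,  1.05334490e-03, -2.26186772e-03,
        1.33393696e-03, -7.63652304e-04]), 'effort': array([ 1.37249517e-04, -4.44857669e+01, -3.51336980e+01, -1.28583524e-04,
        9.15859826e-03,  2.15378350e-05]), 'tcp_pos': array([0.14744819, 0.55519847, 0.23037925]), 'orientation': array([-3.13985792e+00, -3.67413492e-04,  2.88177829e+00]), 'ft_force': array([ 0.49047012, -0.28087804,  0.06064908]), 'moment': array([0.01885435, 0.02129528, 0.04578722]), 'opening': 0.08531375454185533}
{'fx': 496.1654787226428, 'fy': 496.1654787226428, 'cx': 305.80261543949933, 'cy': 238.02967943877684, 'eye': array([ 3.57599834e-01, -1.22831948e-03,  1.42604239e+00]), 'attitude': array([-3.01126681, -0.00683005, -1.57259477])} 0.0037662760416666665
{'fx': 540.1902963182138, 'fy': 540.1902963182138, 'cx': 323.4726956204256, 'cy': 248.41131815221638, 'eye': array([ 0.9311972 , -0.74974453,  0.87534842]), 'attitude': array([-2.32171347, -0.01647997,  0.55130783])} 0.0047395833333333335
```

View pics/top0.png

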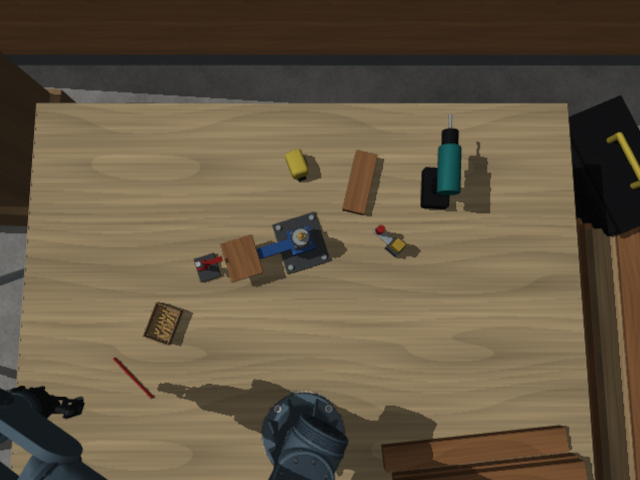

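View pics/scene0.png

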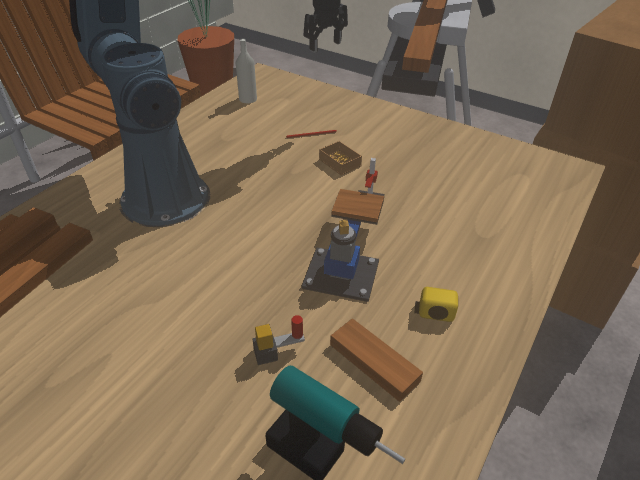

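Top view: crank boss at (397,246), handle at (380,230), shaft at (300,237), rest at (241,259), red pointer at about (208,264). The scene view agrees. Next I get positions from masks and depth.

```bash
cat >> h.py <<'E'
def blob(im,P,lo,hi,box,zr=None):
    h=cv2.cvtColor(im,cv2.COLOR_RGB2HSV); m=cv2.inRange(h,lo,hi)>0
    k=np.zeros_like(m); x0,y0,x1,y1=box; k[y0:y1,x0:x1]=1; m&=k
    if zr: m&=(P[...,2]>zr[0])&(P[...,2]<zr[1])
    return m
def rep(n,P,m):
    q=P[m]; print(n,m.sum(),"med",np.median(q,0).round(4) if len(q) else None,"min",q.min(0).round(3) if len(q) else None,"max",q.max(0).round(3) if len(q) else None)
E
python3 - <<'E'
from h import *
for n,bx in(("top0",dict(boss=(385,232,412,262),hd=(370,220,392,242),shaft=(285,222,318,252),rest=(215,230,268,285),ptr=(190,250,225,280))),("scene0",dict(boss=(250,320,276,350),hd=(286,310,306,340),shaft=(328,216,360,242),rest=(328,186,388,222),ptr=(355,160,385,192)))):
    D=np.load(f"pics/{n}.npz");im,P=D["im"],D["P"]
    rep(n+" boss",P,blob(im,P,(15,120,60),(35,255,255),bx["boss"],(.055,.1)))
    r=blob(im,P,(0,150,60),(8,255,255),bx["hd"],(.03,.12));rep("handle",P,r)
    rep("handletop",P,r&(P[...,2]>.078))
    rep("shaft",P,blob(im,P,(10,60,60),(35,255,255),bx["shaft"],(.125,.19)))
    rep("collar/any>.12",P,blob(im,P,(0,0,0),(180,255,255),bx["shaft"],(.125,.19)))
    m=blob(im,P,(3,60,40),(20,220,255),bx["rest"],(.02,.16));rep("rest",P,m)
    p=P[m];z=np.median(p[:,2]);p=p[abs(p[:,2]-z)<.006]
    print(cv2.minAreaRect((p[:,:2]*1000).astype(np.float32)),z)
    r=blob(im,P,(0,150,60),(8,255,255),bx["ptr"],(.02,.16));rep("ptr",P,r)
    v=np.argwhere(r);print(np.c_[v[::6,::-1],(P[r][::6]*1000).round()].astype(int).tolist())
E
```

```text
top0 boss 118 med [ 0.5149 -0.2618  0.0754] min [ 0.498 -0.28   0.058] max [ 0.532 -0.245  0.083]
handle 53 med [ 0.5578 -0.2137  0.0858] min [ 0.549 -0.225  0.062] max [ 0.566 -0.204  0.092]
handletop 47 med [ 0.5579 -0.214   0.0862] min [ 0.549 -0.225  0.078] max [ 0.566 -0.205  0.092]
shaft 59 med [0.5298 0.0047 0.154 ] min [ 0.519 -0.008  0.128] max [0.546 0.015 0.165]
collar/any>.12 267 med [0.5278 0.0048 0.1313] min [ 0.504 -0.022  0.125] max [0.555 0.029 0.165]
rest 1369 med [0.4788 0.1661 0.0769] min [0.415 0.108 0.052] max [0.543 0.229 0.099]
((479.45245361328125, 166.52870178222656), (110.82656860351562, 90.00820922851562), 17.584882736206055) 0.07687800464532146
ptr 115 med [0.468  0.2469 0.0945] min [0.446 0.217 0.083] max [0.481 0.281 0.102]
[[218, 257, 481, 226, 91], [217, 258, 478, 228, 94], [213, 259, 475, 239, 97], [219, 259, 475, 223, 96], [209, 260, 472, 249, 98], [215, 260, 473, 234, 94], [221, 260, 473, 218, 94], [206, 261, 470, 257, 95], [212, 261, 470, 241, 96], [218, 261, 470, 226, 93], [205, 262, 467, 260, 96], [211, 262, 468, 245, 92], [217, 262, 468, 229, 9
[... 619 characters left out ...]
in [ 0.506 -0.02   0.125] max [0.555 0.027 0.161]
rest 1318 med [0.4825 0.1571 0.0755] min [0.416 0.003 0.033] max [0.546 0.268 0.16 ]
((479.91943359375, 166.3137969970703), (110.29306030273438, 95.84800720214844), 16.95568084716797) 0.07548305041876568
ptr 81 med [0.4692 0.2456 0.0934] min [0.446 0.217 0.077] max [0.484 0.285 0.096]
[[368, 170, 447, 276, 95], [368, 172, 450, 271, 93], [372, 174, 462, 269, 92], [372, 175, 465, 264, 93], [372, 176, 467, 259, 94], [372, 177, 469, 256, 94], [367, 179, 463, 240, 95], [366, 180, 453, 257, 77], [372, 180, 475, 244, 94], [371, 181, 472, 246, 89], [371, 182, 476, 237, 93], [365, 184, 468, 221, 94], [365, 185, 470, 217, 94], [368, 186, 478, 218, 94]]
```

```bash
cat >> h.py <<'E'
def st():
    o=sensors.get_obs(); rpy=o["orientation"]
    print("t",round(o["time"],2),"tcp",o["tcp_pos"].round(4),"rpy",np.degrees(rpy).round(2),"q",np.degrees(o["q"]).round(1),"F",o["ft_force"].round(1),"M",o["moment"].round(2),"op",round(o["opening"],4)); return o
def go(p,yaw=None):
    "print shift in tool axes, mm/30 units, and turn in quarter turns"
    o=st(); M=R.from_euler('xyz',o["orientation"]).as_matrix()
    d=M.T@(np.array(p)-o["tcp_pos"]); print("shift total (x30mm)",(d/.03).round(3),"dist mm",np.linalg.norm(d)*1000)
    if yaw is not None:
        y=np.degrees(o["orientation"][2]); print("turn deg cw (tool +)",((y-yaw)+180)%360-180, "raw",y-yaw)
E
python3 - <<'E'
from h import *
o=st();c=cal("wrist");M=R.from_euler('xyz',o["orientation"]).as_matrix()
print("cam in tool",M.T@(c["eye"]-o["tcp_pos"]), "\naxes",(M.T@rot(c)).round(3), c["fx"])
go([.5,.0,.3])
E
```

```text
t 0.1 tcp [0.1475 0.5553 0.2305] rpy [-1.7991e+02 -2.0000e-02  1.6512e+02] q [ 63.3  10.4  92.1   0.   77.6 -11.8] F [ 1.3 -0.7  0. ] M [-0.   -0.02 -0.02] op 0.0855
cam in tool [ 0.07737145  0.00101582 -0.14166396] 
axes [[ 0.001 -0.953 -0.303]
 [ 1.     0.001 -0.   ]
 [ 0.001 -0.303  0.953]] 423.4977290741114
t 0.1 tcp [0.1475 0.5553 0.2305] rpy [-1.7991e+02 -2.0000e-02  1.6512e+02] q [ 63.3  10.4  92.1   0.   77.6 -11.8] F [ 1.3 -0.7  0. ] M [-0.   -0.02 -0.02] op 0.0855
shift total (x30mm) [-16.111 -14.873  -2.3  ] dist mm 661.3839482445915
```

```bash
python3 -m pendant '[[-1,-1,-0.85,-0.1,0],[-1,-1,-0.85,-0.1,0],[-1,-1,-0.85,-0.1,0],[-1,-1,-0.85,-0.1,0],[-1,-1,-0.85,-0.1,0],[-1,-1,-0.85,-0.1,0],[-1,-1,-0.85,-0.1,0],[-1,-1,-0.85,-0.1,0],[-1,-1,-0.85,-0.1,0],[-1,-1,-0.85,-0.1,0],[-1,-1,-0.85,0,0],[-1,-1,-0.85,0,0]]'; python3 -c "
from h import *
go([.529,.004,.26],228)"
```

```text
time: 1.3
tcp_pos: [0.4216, 0.1548, 0.2576]
orientation: [-3.135, -0.004, 2.892]
ft_force: [-0.1, 0.7, -0.3]
opening: 0.0855
t 1.3 tcp [0.4216 0.1548 0.2576] rpy [-179.64   -0.21  165.68] q [  5.2  -7.5 107.2  -0.3  80.6 -70.5] F [-0.1  0.7 -0.3] M [ 0.04 -0.05 -0.02] op 0.0855
shift total (x30mm) [-4.711 -3.985 -0.073] dist mm 185.13425723761947
turn deg cw (tool +) -62.32104704237909 raw -62.32104704237909
```

```bash
python3 -m pendant '[[-1,-1,-0.85,0,0],[-1,-1,-0.85,0,0],[-1,-1,-0.85,0,0],[-1,-1,-0.85,0,0],[-1,-0.6,-0.5,0,0],[-1,0,0,0,0],[-1,0,0,0,0]]'
python3 - <<'E'
from h import *
go([.529,.004,.26],228)
im,d,P,c=snap("wrist","w_shaft");print(c["eye"])
E
```

```text
time: 2.0
tcp_pos: [0.5299, -0.0044, 0.2549]
orientation: [-3.135, -0.007, 2.884]
ft_force: [-0.4, 0.2, 0.4]
opening: 0.0853
t 2.0 tcp [ 0.5299 -0.0044  0.2549] rpy [-179.62   -0.43  165.25] q [-13.1   3.8  96.6  -0.4  80.1 -88.3] F [-0.4  0.2  0.4] M [-0.03 -0.02  0.05] op 0.0853
shift total (x30mm) [ 0.102  0.263 -0.171] dist mm 9.883956188757674
turn deg cw (tool +) -62.7545956296797 raw -62.7545956296797
[0.45662719 0.0168822  0.39717893]
```

View pics/w_shaft.png

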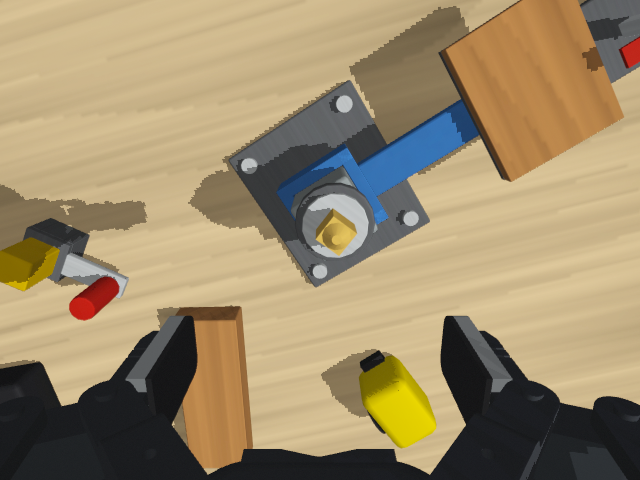

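The shaft stands at (337,230), diagonal in the view, on its collar. The crank is at the left, with its boss at (25,260) and handle at (95,298).

Run:
```python
from h import *
D=np.load("pics/w_shaft.npz");im,P=D["im"],D["P"]
bx=(305,195,372,262)
b=blob(im,P,(14,100,60),(35,255,255),bx); rep("brass",P,b)
for lo,hi in((.148,.165),(.151,.165),(.15,.156)):
    m=b&(P[...,2]>lo)&(P[...,2]<hi); print(lo,hi,m.sum(),cv2.minAreaRect((P[m][:,:2]*1000).astype(np.float32)))
k=np.zeros(b.shape,bool);k[bx[1]-15:bx[3]+10,bx[0]-15:bx[2]+15]=1
m=k&~b&(abs(P[...,2]-.131)<.003); rep("collar",P,m)
print(cv2.minEnclosingCircle((P[m][:,:2]*1000).astype(np.float32)))
# ray-cast brass outline vertices to shoulder plane
cs,_=cv2.findContours(b.astype(np.uint8),0,2);c=max(cs,key=cv2.contourArea)
ap=cv2.approxPolyDP(c,2.5,True)[:,0];print("poly",ap.tolist(),[P[v,u].round(3).tolist() for u,v in ap])
cv2.imwrite("pics/crop1.png",cv2.resize(im[180:280,285:390,::-1],None,fx=5,fy=5,interpolation=cv2.INTER_CUBIC))
m=blob(im,P,(3,60,40),(20,220,255),(430,0,640,190),(.06,.09));rep("rest",P,m)
```

```text
brass 1154 med [0.528  0.0069 0.1527] min [ 0.457 -0.007  0.13 ] max [0.543 0.019 0.397]
0.148 0.165 898 ((530.6690063476562, 6.419502258300781), (17.934139251708984, 18.356977462768555), 38.13920211791992)
0.151 0.165 840 ((530.7096557617188, 6.518381118774414), (17.938892364501953, 18.267696380615234), 38.888240814208984)
0.15 0.156 615 ((530.6680297851562, 6.410942077636719), (17.933731079101562, 18.356670379638672), 38.09153366088867)
collar 2159 med [0.5252 0.0082 0.1301] min [ 0.509 -0.015  0.128] max [0.553 0.028 0.132]
((530.7109985351562, 6.598817825317383), 22.01007843017578)
poly [[332, 209], [316, 229], [316, 239], [338, 255], [356, 232], [351, 222]] [[0.519, 0.008, 0.132], [0.529, -0.006, 0.13], [0.53, -0.006, 0.152], [0.543, 0.005, 0.152], [0.532, 0.019, 0.15], [0.53, 0.017, 0.133]]
rest 20744 med [0.4783 0.1659 0.0759] min [0.422 0.11  0.06 ] max [0.546 0.228 0.079]
```

View pics/crop1.png

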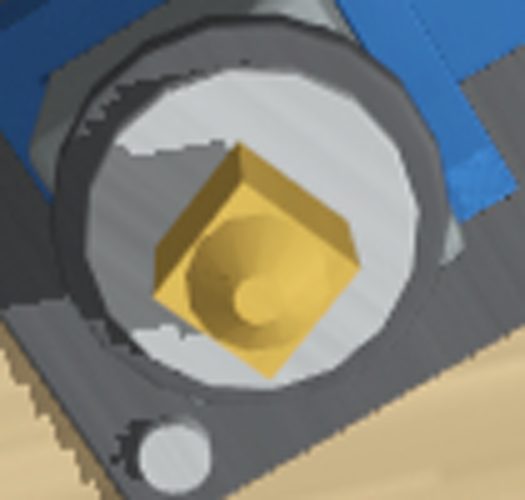

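```bash
python3 -m pendant '[[-1,-0.19,-1,0.1,0],[-1,-0.19,-1,0.1,0],[-1,-0.19,-1,0.1,0],[-1,-0.19,-1,0.1,0],[-1,-0.19,-1,0.1,0],[-1,-0.19,-1,0.1,0],[-1,-0.19,-1,0.1,0],[-1,-0.19,-1,0.1,0],[-1,-0.1,-0.3,0.1,0],[-1,0,0,0,0]]'; python3 -m pendant '[[-1,0,0,0,-0.095],[-1,0,0,0,-0.095],[-1,0,0,0,-0.095],[-1,0,0,0,-0.095],[-1,0,0,0,-0.095],[-1,0,0,0,-0.095],[-1,0,0,0,-0.095],[-1,0,0,0,0],[-1,0,0,0,0]]'
python3 - <<'E'
from h import *
go([.515,-.262,.2],228)
im,d,P,c=snap("wrist","w_crank")
bx=(0,0,640,480)
b=blob(im,P,(18,130,60),(35,255,255),bx,(.06,.09)); rep("boss",P,b)
m=b&(P[...,2]>.073);print(cv2.minAreaRect((P[m][:,:2]*1000).astype(np.float32)))
r=blob(im,P,(0,170,60),(8,255,255),bx,(.08,.095));rep("handle",P,r)
print(cv2.minEnclosingCircle((P[r][:,:2]*1000).astype(np.float32)))
E
```

```text
time: 3.05
tcp_pos: [0.5123, -0.251, 0.2285]
orientation: [-3.138, -0.008, 2.904]
ft_force: [-0.2, 0.8, -0.1]
opening: 0.0856
time: 3.95
tcp_pos: [0.5141, -0.232, 0.2297]
orientation: [3.132, -0.003, -2.32]
ft_force: [-0.2, 0.4, 0.1]
opening: 0.0855
t 3.95 tcp [ 0.5141 -0.232   0.2297] rpy [ 1.7945e+02 -1.6000e-01 -1.3292e+02] q [-3.630e+01  9.400e+00  9.330e+01 -1.000e-01  7.780e+01 -1.734e+02] F [-0.2  0.4  0.1] M [ 0.03  0.05 -0.01] op 0.0855
shift total (x30mm) [ 0.709 -0.713  0.984] dist mm 42.20093550237604
turn deg cw (tool +) -0.9206715765209879 raw -360.920671576521
boss 1620 med [ 0.5151 -0.2628  0.0749] min [ 0.497 -0.281  0.06 ] max [ 0.535 -0.244  0.077]
((515.9945678710938, -262.1349792480469), (27.972919464111328, 27.88640022277832), 49.35199737548828)
handle 641 med [ 0.5576 -0.2138  0.0848] min [ 0.548 -0.224  0.08 ] max [ 0.569 -0.203  0.087]
((558.4130859375, -213.25657653808594), 10.737367630004883)
```

View pics/w_crank.png

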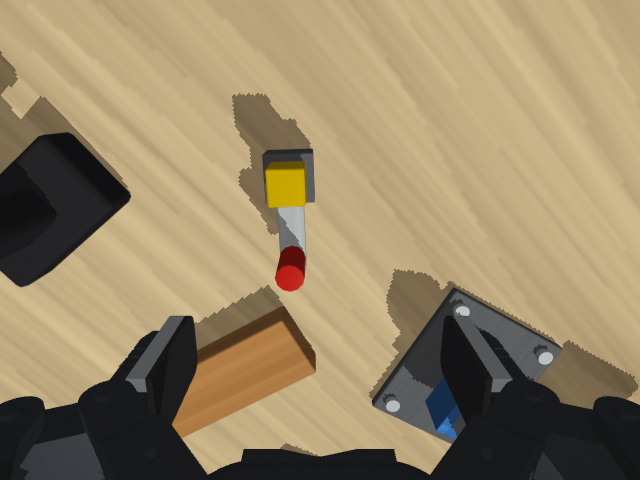

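```bash
python3 -m pendant '[[-1,0.65,-0.7,0.5,-0.02],[-1,0,0,1,0],[-1,0,0,1,0],[-1,0,0,0.7,0],[-1,0,0,0,0],[-1,0,0,0,0]]' 80
python3 - <<'E'
from h import *
go([.516,-.262,.044],229.2)
E
```

```text
time: 4.6
tcp_pos: [0.5176, -0.2592, 0.1334]
orientation: [3.137, -0.002, -2.3]
ft_force: [0.1, 0.6, 0.2]
opening: 0.0856
t 4.6 tcp [ 0.5176 -0.2592  0.1334] rpy [ 1.7971e+02 -9.0000e-02 -1.3176e+02] q [-3.830e+01  1.710e+01  9.600e+01 -1.000e-01  6.730e+01 -1.765e+02] F [0.1 0.6 0.2] M [-0.03  0.03  0.01] op 0.0856
shift total (x30mm) [ 0.101 -0.037  2.979] dist mm 89.4395882895136
turn deg cw (tool +) -0.9614911861951327 raw -360.96149118619513
```

```bash
python3 -m pendant '[[-1,0.1,-0.04,1,0],[-1,0,0,1,0],[-1,0,0,0.7,0],[-1,0,0,0.15,0],[-1,0,0,0,0]]'
python3 - <<'E'
from h import *
go([.516,-.262,.044],229.2)
E
```

```text
time: 5.1
tcp_pos: [0.5221, -0.2654, 0.0548]
orientation: [-3.132, -0.0, -2.303]
ft_force: [0.4, 0.1, 0.5]
opening: 0.0852
t 5.1 tcp [ 0.5221 -0.2654  0.0548] rpy [-1.7947e+02 -2.0000e-02 -1.3198e+02] q [-3.850e+01  2.370e+01  9.770e+01 -1.000e-01  5.810e+01 -1.765e+02] F [0.4 0.1 0.5] M [-0.02 -0.01 -0.03] op 0.0852
shift total (x30mm) [0.05  0.231 0.358] dist mm 12.878519442293001
turn deg cw (tool +) -1.180564089512302 raw -361.1805640895123
```

```bash
python3 -m pendant '[[-1,0.05,0.23,0.25,0],[-1,0,0,0.05,0],[-1,0,0,0,0]]'
python3 - <<'E'
from h import *
go([.516,-.262,.044],229.2)
E
```

```text
time: 5.4
tcp_pos: [0.5179, -0.2632, 0.0494]
orientation: [-3.126, -0.0, -2.304]
ft_force: [-0.6, -0.8, -0.1]
opening: 0.0856
t 5.4 tcp [ 0.5179 -0.2632  0.0494] rpy [-179.1   -0.  -132. ] q [-3.860e+01  2.350e+01  9.880e+01 -1.000e-01  5.680e+01 -1.766e+02] F [-0.6 -0.8 -0.1] M [-0.01 -0.02  0.  ] op 0.0856
shift total (x30mm) [0.011 0.077 0.179] dist mm 5.8402593798047056
turn deg cw (tool +) -1.1963070790471875 raw -361.1963070790472
```

```bash
python3 -m pendant '[[-1,0,0.07,0.15,0],[1,0,0,0,0],[1,0,0,0,0],[1,0,0,0,0],[1,0,0,0,0],[1,0,0,0,0]]' 80
python3 - <<'E'
from h import *
st()
E
```

```text
time: 6.0
tcp_pos: [0.5173, -0.2625, 0.0465]
orientation: [-3.123, 0.0, -2.304]
ft_force: [0.5, 0.5, 2.7]
opening: 0.0272
t 6.0 tcp [ 0.5173 -0.2625  0.0465] rpy [-1.7893e+02  1.0000e-02 -1.3200e+02] q [-3.860e+01  2.360e+01  9.910e+01 -1.000e-01  5.630e+01 -1.766e+02] F [0.5 0.5 2.7] M [0.09 0.08 0.  ] op 0.0272
```

```bash
python3 -m pendant '[[1,0,0,-1,0],[1,0,0,-1,0],[1,0,0,-1,0],[1,0,0,-1,0],[1,0,0,-1,0],[1,0,0,-1,0],[1,0,0,-0.4,0],[1,0,0,0,0]]'; python3 -m pendant '[[1,-0.9,0.73,0,0],[1,-0.9,0.73,0,0],[1,-0.9,0.73,0,0],[1,-0.9,0.73,0,0],[1,-0.9,0.73,0,0],[1,-0.9,0.73,0,0],[1,-0.9,0.73,0,0],[1,-0.4,0.3,0,0.05],[1,0,0,0,0.05],[1,0,0,0,0]]'
python3 - <<'E'
from h import *
go([.5307,.0065,.23],218.5)
E
```

```text
time: 6.8
tcp_pos: [0.5105, -0.2573, 0.2375]
orientation: [-3.139, -0.001, -2.304]
ft_force: [0.1, 0.1, -3.2]
opening: 0.0273
time: 7.8
tcp_pos: [0.5145, 0.0131, 0.2137]
orientation: [3.117, -0.018, -2.469]
ft_force: [-0.2, -0.3, -3.0]
opening: 0.0271
t 7.8 tcp [0.5145 0.0131 0.2137] rpy [ 178.57   -1.03 -141.46] q [-1.180e+01  4.800e+00  1.004e+02  1.000e-01  7.650e+01 -1.404e+02] F [-0.2 -0.3 -3. ] M [-0.07 -0.03 -0.02] op 0.0271
shift total (x30mm) [-0.274 -0.495 -0.56 ] dist mm 23.881730605948
turn deg cw (tool +) 0.03929798036540433 raw -359.9607020196346
```

```bash
python3 -m pendant '[[1,-0.27,-0.5,-0.5,0],[1,0,0,0,0],[1,0,0,0,0]]'
python3 - <<'E'
from h import *
go([.5307,.0065,.223],218.5)
im,d,P,c=snap("wrist","w_over")
b=blob(im,P,(18,130,60),(35,255,255),(0,0,640,480),(.2,.26)); rep("boss",P,b)
r=blob(im,P,(0,170,60),(8,255,255),(0,0,640,480),(.2,.28));rep("handle",P,r)
print(cv2.minEnclosingCircle((P[r&(P[...,2]>.25)][:,:2]*1000).astype(np.float32)))
E
```

```text
time: 8.1
tcp_pos: [0.5277, 0.0066, 0.2227]
orientation: [3.109, -0.024, -2.464]
ft_force: [-0.4, 0.8, -4.1]
opening: 0.0267
t 8.1 tcp [0.5277 0.0066 0.2227] rpy [ 178.13   -1.38 -141.16] q [-1.220e+01  6.400e+00  9.760e+01  1.000e-01  7.830e+01 -1.411e+02] F [-0.4  0.8 -4.1] M [-0.05  0.01 -0.  ] op 0.0267
shift total (x30mm) [-0.077 -0.065 -0.015] dist mm 3.0557798624703345
turn deg cw (tool +) 0.3351415288207704 raw -359.66485847117923
boss 10440 med [0.523  0.0029 0.2507] min [ 0.508 -0.013  0.212] max [0.547 0.025 0.254]
handle 1144 med [0.5691 0.0414 0.2222] min [0.566 0.037 0.214] max [0.583 0.056 0.232]
((0.0, 0.0), 0.0)
```

View pics/w_over.png

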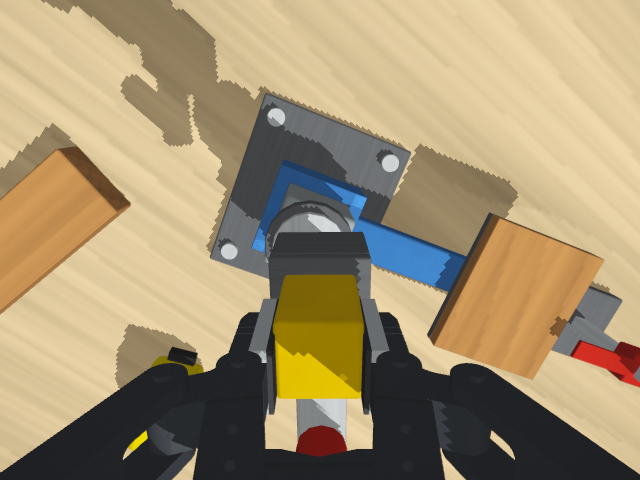

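```bash
cat >> h.py <<'E'
def sock(L=.0465,D=(.5307,.0065)):
    o=st(); M=R.from_euler('xyz',o["orientation"]).as_matrix(); s=o["tcp_pos"]+M[:,2]*L
    d=M.T@(np.array([*D,.131])-s); print("socket",s.round(4),"to drive (x30mm)",(d/.03).round(3),"tilt",np.degrees(np.arccos(-M[2,2])).round(2),"tool yaw",np.degrees(o["orientation"][2])%360)
E
python3 -m pendant '[[1,-0.08,-0.06,0,0],[1,0,0,0,0]]'; python3 -c "
from h import *
sock()"
```

```text
time: 8.35
tcp_pos: [0.5299, 0.0064, 0.2214]
orientation: [3.108, -0.025, -2.464]
ft_force: [0.2, 0.6, -2.7]
opening: 0.0269
t 8.35 tcp [0.5299 0.0064 0.2214] rpy [ 178.08   -1.42 -141.17] q [-1.22e+01  6.80e+00  9.73e+01  1.00e-01  7.83e+01 -1.41e+02] F [ 0.2  0.6 -2.7] M [-0.01  0.    0.01] op 0.0269
socket [0.528  0.0069 0.1749] to drive (x30mm) [-0.098 -0.116  1.459] tilt 2.39 tool yaw 218.83232039575955
```

```bash
python3 -m pendant '[[1,-0.08,-0.09,0,0],[1,0,0,0.4,0],[1,0,0,0.2,0],[1,0,0,0,0]]'; python3 -c "
from h import *
sock()"
```

```text
time: 8.75
tcp_pos: [0.5322, 0.0061, 0.2009]
orientation: [3.107, -0.026, -2.464]
ft_force: [-0.1, -0.4, -2.5]
opening: 0.0271
t 8.75 tcp [0.5322 0.0061 0.2009] rpy [ 178.03   -1.46 -141.15] q [-1.22e+01  8.30e+00  9.81e+01  1.00e-01  7.60e+01 -1.41e+02] F [-0.1 -0.4 -2.5] M [-0.03 -0.04 -0.02] op 0.0271
socket [0.5303 0.0066 0.1545] to drive (x30mm) [-0.029 -0.037  0.782] tilt 2.45 tool yaw 218.85046347549738
```

```bash
python3 -m pendant '[[1,-0.02,-0.02,0.3,0],[1,0,0,0.25,0],[1,0,0,0.1,0],[1,0,0,0,0]]'; python3 -c "
from h import *
sock()"
```

```text
time: 9.15
tcp_pos: [0.5321, 0.0062, 0.1791]
orientation: [3.107, -0.026, -2.463]
ft_force: [0.0, 0.3, -2.6]
opening: 0.0268
t 9.15 tcp [0.5321 0.0062 0.1791] rpy [ 178.02   -1.48 -141.15] q [-1.22e+01  9.70e+00  9.93e+01  1.00e-01  7.36e+01 -1.41e+02] F [ 0.   0.3 -2.6] M [-0.19 -0.14 -0.  ] op 0.0268
socket [0.5301 0.0067 0.1327] to drive (x30mm) [-0.012 -0.019  0.055] tilt 2.47 tool yaw 218.85457874273095
```

```bash
python3 -m pendant '[[1,0,0,0.06,0],[-0.3,0,0,0,0],[-0.3,0,0,0,0],[-0.3,0,0,0,0],[-0.3,0,0,0,0]]'; python3 -c "
from h import *
sock()
im,d,P,c=snap('wrist','w_seat')
b=blob(im,P,(18,130,60),(35,255,255),(200,200,450,480),(.15,.25)); rep('boss',P,b)
"
```

```text
time: 9.65
tcp_pos: [0.534, 0.006, 0.1806]
orientation: [3.111, -0.022, -2.463]
ft_force: [0.7, 0.2, 0.8]
opening: 0.0554
t 9.65 tcp [0.534  0.006  0.1806] rpy [ 178.25   -1.28 -141.14] q [-1.22e+01  9.60e+00  9.91e+01  1.00e-01  7.34e+01 -1.41e+02] F [0.7 0.2 0.8] M [ 0.01 -0.02 -0.01] op 0.0554
socket [0.5323 0.0064 0.1341] to drive (x30mm) [0.038 0.033 0.106] tilt 2.17 tool yaw 218.85601885718035
boss 9932 med [0.5249 0.0042 0.2055] min [ 0.511 -0.011  0.165] max [0.548 0.026 0.208]
```

View pics/w_seat.png

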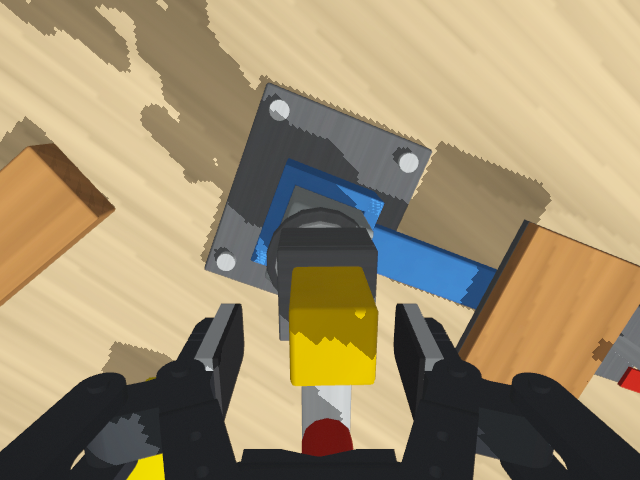

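```bash
python3 -m pendant '[[-0.3,0.03,0.03,0.06,0],[1,0,0,0,0],[1,0,0,0,0],[1,0,0,0,0],[1,0,0,0,0.095],[1,0,0,0,0.095],[1,0,0,0,0.095],[1,0,0,0,0.095],[1,0,0,0,0.095],[1,0,0,0,0.095],[1,0,0,0,0.095],[1,0,0,0,0.095]]' 90; python3 -c "
from h import *
sock()
"
```

```text
time: 10.9
tcp_pos: [0.5328, 0.0042, 0.1788]
orientation: [-3.128, -0.034, 2.614]
ft_force: [-0.6, -0.2, 0.2]
opening: 0.0269
t 10.9 tcp [0.5328 0.0042 0.1788] rpy [-179.23   -1.95  149.8 ] q [-12.2   9.5  99.4  -0.1  73.1 -72. ] F [-0.6 -0.2  0.2] M [-0.01  0.13  0.29] op 0.0269
socket [0.5311 0.0044 0.1323] to drive (x30mm) [0.046 0.053 0.045] tilt 2.1 tool yaw 149.7958444983278
```

```bash
python3 -m pendant '[[1,0.04,0.04,0,0.095],[1,0,0,0,0.095],[1,0,0,0,0.095],[1,0,0,0,0.095],[1,0,0,0,0.095],[1,0,0,0,0.095],[1,0,0,0,0.095],[1,0,0,0,0.095],[1,0,0,0,0.095],[1,0,0,0,0.095],[1,0,0,0,0.095],[1,0,0,0,0.095]]'; python3 -c "
from h import *
sock()
"
```

```text
time: 12.1
tcp_pos: [0.5302, 0.0047, 0.1791]
orientation: [-3.109, 0.025, 0.815]
ft_force: [-1.7, 0.2, 1.1]
opening: 0.0266
t 12.1 tcp [0.5302 0.0047 0.1791] rpy [-178.15    1.46   46.7 ] q [-12.1   9.4  99.6  -0.3  73.4  31.3] F [-1.7  0.2  1.1] M [ 0.33 -0.1   0.29] op 0.0266
socket [0.5283 0.0049 0.1326] to drive (x30mm) [0.095 0.023 0.05 ] tilt 2.36 tool yaw 46.703290378446965
```

```bash
python3 -m pendant '[[1,0.08,0.02,0,0.095],[1,0,0,0,0.095],[1,0,0,0,0.095],[1,0,0,0,0.095],[1,0,0,0,0.095],[1,0,0,0,0.095],[1,0,0,0,0.095],[1,0,0,0,0.095],[1,0,0,0,0.095],[1,0,0,0,0.095],[1,0,0,0,0.095],[1,0,0,0,0.095]]';  python3 -m pendant '[[1,0,0,0,0.095],[1,0,0,0,0.095],[1,0,0,0,0.095],[1,0,0,0,0.095],[1,0,0,0,0]]'
python3 - <<'E'
from h import *
sock()
for n,bx,pb in(("top",(215,225,268,285),(190,250,225,280)),("scene",(325,170,390,222),(360,160,385,192))):
    im,d,P,c=snap(n,n+"1")
    m=blob(im,P,(3,60,40),(20,220,255),bx,(.07,.115));rep("rest",P,m)
    D=np.load(f"pics/{n}0.npz");rep("ptr now",P,blob(im,P,(0,150,60),(8,255,255),pb,(.085,.16)))
E
```

```text
time: 13.3
tcp_pos: [0.5316, 0.0072, 0.1794]
orientation: [3.11, 0.027, -0.986]
ft_force: [0.3, -0.0, 0.2]
opening: 0.0265
time: 13.8
tcp_pos: [0.5325, 0.007, 0.1793]
orientation: [3.103, 0.003, -1.587]
ft_force: [-0.4, -0.1, 0.8]
opening: 0.0263
t 13.8 tcp [0.5325 0.007  0.1793] rpy [177.79   0.2  -90.91] q [-11.9   9.6  99.3  -0.2  73.3 169.1] F [-0.4 -0.1  0.8] M [ 0.03 -0.04  0.04] op 0.0263
socket [0.5307 0.0072 0.1329] to drive (x30mm) [ 0.025 -0.002  0.062] tilt 2.22 tool yaw 269.09060788469907
rest 1073 med [0.4868 0.1757 0.0849] min [0.414 0.133 0.07 ] max [0.545 0.228 0.096]
ptr now 120 med [0.4675 0.2488 0.0945] min [0.446 0.217 0.089] max [0.481 0.282 0.101]
rest 547 med [0.5128 0.1655 0.0836] min [0.426 0.107 0.07 ] max [0.545 0.286 0.103]
ptr now 22 med [0.4675 0.2676 0.0939] min [0.464 0.257 0.091] max [0.474 0.282 0.097]
```

```bash
python3 -m pendant '[[-0.3,0,0,0,0],[-0.3,0,0,0,0],[-0.3,0,0,0,0],[-0.3,0,0,-1,0],[-0.3,0,0,-0.8,0],[-0.3,0,0,0,0],[-0.3,0,0,0,-0.095],[-0.3,0,0,0,-0.095],[-0.3,0,0,0,-0.095],[-0.3,0,0,0,-0.095],[-0.3,0,0,0,-0.095],[-0.3,0,0,0,-0.095]]';  python3 -m pendant '[[-0.3,0,0,0,-0.095],[-0.3,0,0,0,-0.095],[-0.3,0,0,0,-0.095],[-0.3,0,0,0,-0.095],[-0.3,0,0,0,-0.095],[-0.3,0,0,0,-0.095],[-0.3,0,0,0,-0.095],[-0.3,0,0,0,-0.095],[-0.3,0,0,0,-0.095],[-0.3,0,0,0,-0.095],[-0.3,0,0,0,-0.095],[-0.3,0,0,0,-0.095]]'
python3 - <<'E'
from h import *
sock(); go([.5307,.0065,.179],269.1-180)
im,d,P,c=snap("wrist","w_re")
b=blob(im,P,(18,130,60),(35,255,255),(100,0,540,480),(.15,.25)); rep("boss",P,b)
m=b&(P[...,2]>.204)&(np.hypot(P[...,0]-.53,P[...,1]-.006)<.03);print(cv2.minAreaRect((P[m][:,:2]*1000).astype(np.float32)))
m=blob(im,P,(3,60,40),(20,220,255),(0,0,640,480),(.075,.095));rep("rest",P,m)
E
```

```text
time: 15.1
tcp_pos: [0.5319, 0.0072, 0.2287]
orientation: [3.118, 0.039, -0.668]
ft_force: [0.6, -0.6, -0.2]
opening: 0.0556
time: 16.3
tcp_pos: [0.5258, 0.0081, 0.2142]
orientation: [-3.083, 0.018, 1.133]
ft_force: [-0.8, 0.8, -0.1]
opening: 0.0557
t 16.3 tcp [0.5258 0.0081 0.2142] rpy [-176.62    1.01   64.93] q [-11.9   7.5  97.4  -0.2  78.6  13.2] F [-0.8  0.8 -0.1] M [ 0.05 -0.06 -0.04] op 0.0557
socket [0.523  0.0085 0.1678] to drive (x30mm) [0.07  0.333 1.208] tilt 3.53 tool yaw 64.93261503916038
t 16.3 tcp [0.5258 0.0081 0.2142] rpy [-176.62    1.01   64.93] q [-11.9   7.5  97.4  -0.2  78.6  13.2] F [-0.8  0.8 -0.1] M [ 0.05 -0.06 -0.04] op 0.0557
shift total (x30mm) [0.042 0.239 1.161] dist mm 35.59565576357577
turn deg cw (tool +) -24.167384960839627 raw -24.16738496083964
boss 6817 med [0.5333 0.0122 0.2055] min [ 0.511 -0.008  0.165] max [0.546 0.021 0.208]
((531.2282104492188, 6.924901008605957), (28.115110397338867, 28.256980895996094), 2.031703472137451)
rest 18101 med [0.4664 0.1513 0.0841] min [0.415 0.109 0.075] max [0.546 0.2   0.087]
```

View pics/w_re.png

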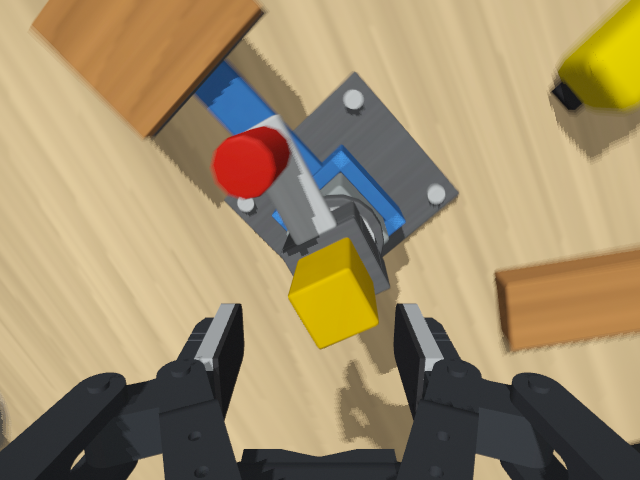

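```bash
python3 -m pendant '[[-0.3,0.04,0.2,-0.3,-0.095],[-0.3,0,0,-0.1,-0.095],[-0.3,0,0,-0.1,-0.095],[-0.3,0,0,0,-0.02],[-0.3,0,0,0,0]]'
python3 - <<'E'
from h import *
go([.5307,.0065,.179],92)
E
```

```text
time: 16.85
tcp_pos: [0.5307, 0.0068, 0.2244]
orientation: [-3.075, -0.013, 1.61]
ft_force: [0.9, -0.2, -1.2]
opening: 0.0556
t 16.85 tcp [0.5307 0.0068 0.2244] rpy [-176.2    -0.74   92.25] q [-12.    7.8  95.9  -0.2  80.2 -14.2] F [ 0.9 -0.2 -1.2] M [-0.04 -0.05  0.01] op 0.0556
shift total (x30mm) [-0.031  0.099  1.508] dist mm 45.35379465988142
turn deg cw (tool +) 0.25129834873695245 raw 0.25129834873693824
```

```bash
python3 -m pendant '[[-0.3,-0.03,0.1,0.9,0],[-0.3,0,0,0.55,0],[-0.3,0,0,0,0]]'
python3 - <<'E'
from h import *
go([.5307,.0065,.179],92)
E
```

```text
time: 17.15
tcp_pos: [0.5309, 0.0065, 0.1788]
orientation: [-3.076, -0.012, 1.601]
ft_force: [-0.2, -0.7, -1.4]
opening: 0.0555
t 17.15 tcp [0.5309 0.0065 0.1788] rpy [-176.23   -0.7    91.75] q [-12.   10.5  98.3  -0.2  75.  -13.7] F [-0.2 -0.7 -1.4] M [ 0.02 -0.03 -0.04] op 0.0555
shift total (x30mm) [ 0.001 -0.006 -0.006] dist mm 0.2484881846365
turn deg cw (tool +) -0.2548505561778711 raw -0.2548505561778569
```

```bash
python3 -m pendant '[[1,0,0,0,0],[1,0,0,0,0],[1,0,0,0,0],[1,0,0,0,0.095],[1,0,0,0,0.095],[1,0,0,0,0.095],[1,0,0,0,0.095],[1,0,0,0,0.095],[1,0,0,0,0.095],[1,0,0,0,0.095],[1,0,0,0,0.095],[1,0,0,0,0.095]]'; python3 -c "
from h import *
go([.5307,.0065,.179])"
```

```text
time: 18.35
tcp_pos: [0.5331, 0.0076, 0.1801]
orientation: [-3.116, 0.055, 0.244]
ft_force: [0.9, -1.6, -3.8]
opening: 0.0263
t 18.35 tcp [0.5331 0.0076 0.1801] rpy [-178.55    3.13   13.96] q [-11.9  10.4  98.3  -0.1  74.7  64.2] F [ 0.9 -1.6 -3.8] M [ 0.07 -0.53  0.26] op 0.0263
shift total (x30mm) [-0.084  0.016  0.041] dist mm 2.84276552101152
```

```bash
python3 -m pendant '[[1,-0.05,0.01,0.04,0.095],[1,0,0,0,0.095],[1,0,0,0,0.095],[1,0,0,0,0.095],[1,0,0,0,0.095],[1,0,0,0,0.095],[1,0,0,0,0.095],[1,0,0,0,0.095],[1,0,0,0,0.095],[1,0,0,0,0.095],[1,0,0,0,0.095],[1,0,0,0,0.095]]'; python3 -c "
from h import *
go([.5307,.0065,.179])"
```

```text
time: 19.55
tcp_pos: [0.5344, 0.0042, 0.1805]
orientation: [3.092, 0.006, -1.557]
ft_force: [-1.7, -1.7, -3.5]
opening: 0.0263
t 19.55 tcp [0.5344 0.0042 0.1805] rpy [177.17   0.34 -89.21] q [-12.1  10.2  98.5  -0.3  74.2 167.2] F [-1.7 -1.7 -3.5] M [-0.21 -0.1   0.23] op 0.0263
shift total (x30mm) [-0.078  0.119  0.056] dist mm 4.583019381689422
```

```bash
python3 -m pendant '[[-0.3,0,0,0,0],[-0.3,0,0,0,0],[-0.3,0,0,0,0],[-0.3,0,0,-1,0],[-0.3,0,0,-1,0],[-0.3,0,0,-1,0],[-0.3,0,0,-0.2,-0.095],[-0.3,0,0,0,-0.095],[-0.3,0,0,0,-0.095],[-0.3,0,0,0,-0.095],[-0.3,0,0,0,-0.095],[-0.3,0,0,0,-0.095]]';  python3 -m pendant '[[-0.3,0,0,0,-0.095],[-0.3,0,0,0,-0.095],[-0.3,0,0,0,-0.095],[-0.3,0,0,0,0],[-0.3,0,0,0,0]]'
python3 - <<'E'
from h import *
sock()
im,d,P,c=snap("wrist","w_p")
r=blob(im,P,(0,150,60),(8,255,255),(0,0,640,480),(.06,.12));rep("red",P,r)
v=np.argwhere(r);print("cols",v.min(0),v.max(0)) if len(v) else 0
for a,b in((.215,.225),(.225,.235),(.235,.245),(.245,.26),(.26,.29)):
    m=r&(P[...,1]>a)&(P[...,1]<b);
    if m.sum(): print(a,m.sum(),np.percentile(P[m][:,2],[10,50,90]).round(4))
m=blob(im,P,(3,60,40),(20,220,255),(0,0,640,480),(.075,.105));rep("rest",P,m); q=P[m]; q=q[abs(q[:,2]-np.median(q[:,2]))<.005]
A=np.c_[q[:,:2],np.ones(len(q))];k=np.linalg.lstsq(A,q[:,2],rcond=None)[0];print("plane",k, "at rest ctr",k@[.4795,.1665,1],"at tip",k@[.478,.217,1])
E
```

```text
time: 20.75
tcp_pos: [0.5425, 0.0039, 0.2864]
orientation: [3.122, 0.033, -0.64]
ft_force: [0.3, 0.2, -0.1]
opening: 0.0555
time: 21.25
tcp_pos: [0.5437, 0.0041, 0.2885]
orientation: [3.139, 0.034, -0.189]
ft_force: [0.1, 0.9, -0.3]
opening: 0.0552
t 21.25 tcp [0.5437 0.0041 0.2885] rpy [179.87   1.92 -10.8 ] q [-12.    5.2  91.2  -0.2  85.5  88.8] F [ 0.1  0.9 -0.3] M [-0.02 -0.02  0.02] op 0.0552
socket [0.5422 0.0043 0.242 ] to drive (x30mm) [-0.265 -0.01   3.712] tilt 1.93 tool yaw 349.1965157153647
red 1355 med [0.4691 0.2578 0.0935] min [0.444 0.216 0.075] max [0.484 0.289 0.096]
cols [305  27] [353 102]
0.215 147 [0.0923 0.0936 0.0945]
0.225 156 [0.0929 0.0938 0.0946]
0.235 165 [0.0929 0.0937 0.0946]
0.245 297 [0.0891 0.0936 0.0945]
0.26 590 [0.0813 0.0933 0.0944]
rest 11423 med [0.4872 0.1678 0.089 ] min [0.415 0.114 0.075] max [0.545 0.289 0.095]
plane [-0.00242147  0.00414594  0.08947186] at rest ctr 0.08900106298112315 at tip 0.08921406491222776
```

View pics/w_p.png

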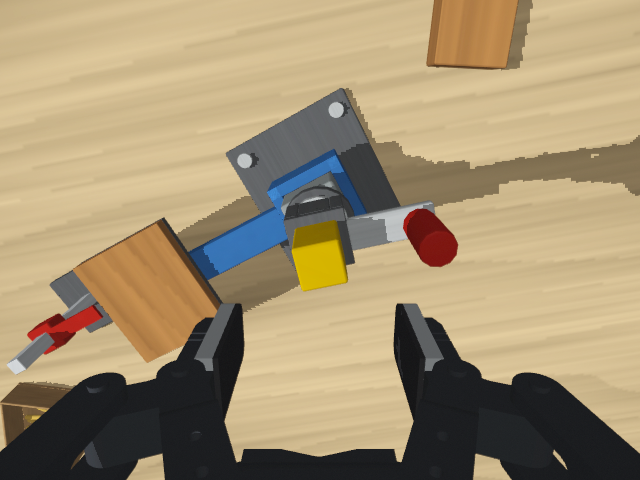

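```bash
python3 -m pendant '[[-0.3,0,0,0.3,-0.095],[-0.3,0,0,0.3,-0.095],[-0.3,0,0,0.3,-0.095],[-0.3,0,0,0,-0.095],[-0.3,0,0,0,-0.095],[-0.3,0,0,0,-0.095],[-0.3,0,0,0,-0.095],[-0.3,0,0,0,-0.095],[-0.3,0,0,0,-0.095],[-0.3,0,0,0,-0.095],[-0.3,0,0,0,-0.095],[-0.3,0,0,0,-0.07]]'
python3 - <<'E'
from h import *
go([.5307,.0065,.179],91)
im,d,P,c=snap("wrist","w_re2")
b=blob(im,P,(18,130,60),(35,255,255),(100,0,540,480),(.15,.25))
m=b&(P[...,2]>.204)&(np.hypot(P[...,0]-.53,P[...,1]-.006)<.03);print(cv2.minAreaRect((P[m][:,:2]*1000).astype(np.float32)))
E
```

```text
time: 22.5
tcp_pos: [0.5435, 0.0043, 0.2614]
orientation: [-3.111, -0.004, 1.577]
ft_force: [0.3, -0.2, 0.8]
opening: 0.0554
t 22.5 tcp [0.5435 0.0043 0.2614] rpy [-178.23   -0.24   90.35] q [-12.    6.2  93.3  -0.1  82.3 -12.3] F [ 0.3 -0.2  0.8] M [-0.01 -0.05 -0.04] op 0.0554
shift total (x30mm) [ 0.065 -0.341  2.76 ] dist mm 83.44128158198968
turn deg cw (tool +) -0.6479476130160151 raw -0.6479476130160293
((530.9583740234375, 6.98355770111084), (27.92708396911621, 28.000812530517578), 2.1814706325531006)
```

```bash
python3 -m pendant '[[-0.3,0.06,-0.37,0.9,-0.01],[-0.3,0,0,0.3,0],[-0.3,0,0,0,0]]'
python3 - <<'E'
from h import *
go([.5307,.0065,.179],91.5)
E
```

```text
time: 22.85
tcp_pos: [0.5322, 0.0059, 0.2261]
orientation: [-3.114, -0.004, 1.588]
ft_force: [0.3, -0.2, 0.3]
opening: 0.0556
t 22.85 tcp [0.5322 0.0059 0.2261] rpy [-178.4    -0.23   90.98] q [-12.1   6.3  97.3  -0.1  78.  -13. ] F [ 0.3 -0.2  0.3] M [-0.03  0.02  0.  ] op 0.0556
shift total (x30mm) [ 0.015 -0.007  1.572] dist mm 47.167855236614564
turn deg cw (tool +) -0.5188397583331152 raw -0.5188397583331152
```

```bash
python3 -m pendant '[[-0.3,0,0,1,0],[-0.3,0,0,0.5,0],[-0.3,0,0,0,0]]'
python3 - <<'E'
from h import *
go([.5307,.0065,.179],91.5)
E
```

```text
time: 23.15
tcp_pos: [0.5338, 0.0055, 0.1831]
orientation: [-3.118, -0.003, 1.581]
ft_force: [0.2, -0.9, 0.4]
opening: 0.0556
t 23.15 tcp [0.5338 0.0055 0.1831] rpy [-1.7868e+02 -1.6000e-01  9.0580e+01] q [-12.1   8.9  99.6  -0.1  72.8 -12.6] F [ 0.2 -0.9  0.4] M [ 0.06  0.02 -0.05] op 0.0556
shift total (x30mm) [ 0.035 -0.101  0.138] dist mm 5.242855514183753
turn deg cw (tool +) -0.9220401732889627 raw -0.9220401732889627
```

```bash
python3 -m pendant '[[-0.3,0.03,-0.1,0.13,0],[1,0,0,0,0],[1,0,0,0,0],[1,0,0,0,0],[1,0,0,0,0.095],[1,0,0,0,0.095],[1,0,0,0,0.095],[1,0,0,0,0.095],[1,0,0,0,0.095],[1,0,0,0,0.095],[1,0,0,0,0.095],[1,0,0,0,0.095]]'; python3 -c "
from h import *
go([.5307,.0065,.179],-78)"
```

```text
time: 24.35
tcp_pos: [0.5314, 0.0055, 0.1826]
orientation: [-3.134, 0.02, 0.373]
ft_force: [-0.7, -1.8, -3.2]
opening: 0.0266
t 24.35 tcp [0.5314 0.0055 0.1826] rpy [-179.55    1.14   21.39] q [-12.1   8.5 100.1  -0.3  72.6  56.6] F [-0.7 -1.8 -3.2] M [ 0.   -0.    0.27] op 0.0266
shift total (x30mm) [-0.008 -0.039  0.12 ] dist mm 3.7987456179547774
turn deg cw (tool +) 99.39398178846568 raw 99.39398178846568
```

```bash
python3 -m pendant '[[1,0,-0.03,0.08,0.095],[1,0,0,0,0.095],[1,0,0,0,0.095],[1,0,0,0,0.095],[1,0,0,0,0.095],[1,0,0,0,0.095],[1,0,0,0,0.095],[1,0,0,0,0.095],[1,0,0,0,0.095],[1,0,0,0,0.095],[1,0,0,0,0.095],[1,0,0,0,0.05]]';python3 -m pendant '[[1,0,0,0,0],[-0.3,0,0,0,0],[-0.3,0,0,0,0],[-0.3,0,0,0,0],[-0.3,0,0,-1,0],[-0.3,0,0,-1,0],[-0.3,0,0,-1,0],[-0.3,0,0,-0.5,0],[-0.3,0,0,0,-0.095],[-0.3,0,0,0,-0.095],[-0.3,0,0,0,-0.095],[-0.3,0,0,0,-0.095]]';python3 -m pendant '[[-0.3,0,0,0,-0.095],[-0.3,0,0,0,-0.095],[-0.3,0,0,0,-0.095],[-0.3,0,0,0,-0.05],[-0.3,0,0,0,0],[-0.3,0,0,0,0]]'
python3 - <<'E'
from h import *
st()
im,d,P,c=snap("wrist","w_end")
r=blob(im,P,(0,150,60),(8,255,255),(0,0,640,480),(.06,.12))&(P[...,1]>.2);rep("red",P,r)
m=r&(P[...,1]<.245);print(np.percentile(P[m][:,2],[10,50,90]).round(4))
m=blob(im,P,(3,60,40),(20,220,255),(0,0,640,480),(.075,.115))&(P[...,1]<.22)&~r;rep("rest",P,m)
b=blob(im,P,(18,130,60),(35,255,255),(100,0,540,480),(.15,.25))
m=b&(P[...,2]>.200)&(np.hypot(P[...,0]-.53,P[...,1]-.006)<.03);rep("boss",P,m);print(cv2.minAreaRect((P[m][:,:2]*1000).astype(np.float32)))
for n,bx in(("top",(215,225,268,285)),("scene",(325,170,390,222))):
    im,d,P,c=snap(n,n+"2")
    rep(n+" rest",P,blob(im,P,(3,60,40),(20,220,255),bx,(.08,.115)))
E
```

```text
time: 25.55
tcp_pos: [0.531, 0.0055, 0.1825]
orientation: [3.121, 0.001, -1.36]
ft_force: [-0.4, -0.1, -2.3]
opening: 0.0265
time: 26.75
tcp_pos: [0.5359, 0.0054, 0.2974]
orientation: [3.132, 0.004, -0.747]
ft_force: [0.1, -0.2, -0.5]
opening: 0.0554
time: 27.35
tcp_pos: [0.5372, 0.0052, 0.3002]
orientation: [3.136, 0.003, -0.213]
ft_force: [0.5, 0.5, -0.4]
opening: 0.0557
t 27.35 tcp [0.5372 0.0052 0.3002] rpy [179.65   0.18 -12.2 ] q [-11.9   2.7  92.5  -0.3  85.   90.3] F [ 0.5  0.5 -0.4] M [ 0.02  0.04 -0.03] op 0.0557
red 1294 med [0.469  0.2573 0.0936] min [0.445 0.216 0.075] max [0.484 0.289 0.096]
[0.0928 0.0938 0.0946]
rest 10646 med [0.4885 0.1688 0.0936] min [0.415 0.119 0.075] max [0.546 0.22  0.096]
boss 2167 med [0.5323 0.0061 0.206 ] min [ 0.515 -0.01   0.2  ] max [0.548 0.023 0.208]
((531.0361938476562, 6.358562469482422), (28.330968856811523, 28.167631149291992), 16.3205623626709)
top rest 802 med [0.4868 0.1848 0.0945] min [0.414 0.112 0.084] max [0.541 0.229 0.103]
scene rest 1053 med [0.4931 0.1708 0.0933] min [0.413 0.105 0.08 ] max [0.546 0.288 0.103]
```

View pics/w_end.png

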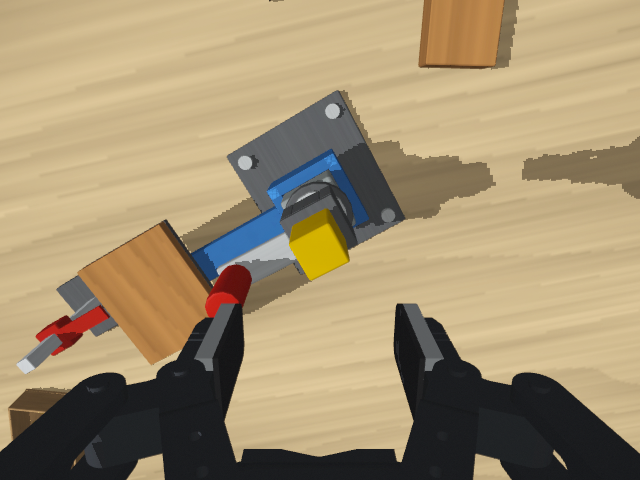

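```bash
python3 -c "
from rig import workorder
print(workorder.hand_in())"
```

```text
the job is handed in; nothing more can be done
None
```

I fitted the crank onto the jack's shaft, wound it clockwise in three grips, let go and lifted the arm clear. I handed the job in at about 27.5 s of the 67 s allowed; no verdict was reported.

**Milestone:** after the first fit and release, the boss top was at about 207.5 mm. That puts the crank's underside within about 1 mm of the collar. The rest was then at about 76 mm, 18 mm below the pointer.

**Last checks, in the wrist camera:**
- **Height:** the rest's top was at 93.6 mm and the pointer's top face at 93.8 mm, which is within the 3 mm allowed. The top and scene cameras put the rest at 94.5 and 93.3 mm, so they agree to about 1 mm.
- **Crank:** the boss was centred within about 0.5 mm of the shaft's axis, with its top again at about 207.5 mm, so the crank is fully down.
- **Gauge pointer:** its measured position had not changed.
- **Robot:** the fingertips were at 300 mm height, about 80 mm above the crank's highest point and touching nothing.

**Not checked or not ideal:**
- I did not measure the tape, offcut, drill or carton again at the end. None of the moves went near them.
- The tool tilt drifted by up to about 4° during winding. I corrected its position between grips, and the crank sat flat again once released.

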